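# Fetch the coarse disc from the back of a full hook and fit it to the chocolate shaver

### The arm

A 6-joint arm with a two-finger parallel gripper is mounted at the origin on a cart in front of the work surface, level with it; the furniture and walls round the work are solid. World frame = base frame: x ahead of the robot, y to its left, z up, the work surface at z = 0. Lengths are in m, angles in degrees, forces in N, time in s.
With the tool pointing down it reaches from about 0.3 to 0.75 m from the base axis. Payload 8.5 kg.
Tool frame: the origin (TCP) lies between the finger pads; the fingertips stand 22 mm ahead of it and the grasp point (between the pads) lies 3 mm ahead of it; z points along the fingers, y is the line along which they close (so a half turn about z gives the same grasp; the last joint's range is limited). The gripper opens to 88 mm and grips with 3 to 60 N. Pads are 18 mm wide; open, the fingers measure 123 mm over their backs; the gripper's body (75 mm by 187 mm) begins 45 mm behind the grasp point.
Start: joints at [-82.81, 21.807, 74.336, -0, 83.858, -12.336], TCP at [0.184, -0.518, 0.261] pointing down, gripper open.
Joint ranges: [-178.18, 178.18], [-50.72, 133.34], [12.68, 142.11], [-81.47, 261.47], [9.98, 163.14], [-165.26, 165.26]. Speed limits (degrees/s): [136.94, 136.94, 180, 180, 180, 180].

### API

Orientations are given as [roll, pitch, yaw] about the fixed x, y, z axes, in that order (R = Rz(yaw) Ry(pitch) Rx(roll)).
In Python, from cell import arm gives the robot as it stands.
- The arm moves only by the tool step_arm, never from a script. Its argument "targets" is text: rows parted by semicolons, each of 6 numbers parted by spaces: the shift along the tool's x, y, z in mm, then the turn, a rotation vector about the tool's x, y, z in rad. A call has 1 to 20 rows; each row shifts and turns the commanded pose from where the row before left it, along the tool's axes as they then stand; what a row does not reach is not made up. A row lasts 1/12 s, in which the tool goes at most 41.7 mm and 7.16 degrees, less where a joint would pass 70% of its speed; a pose out of reach is approached as far as the arm can. A call with a gripper value outside its range is refused whole. "hand" is the closure in counts, from 0 (fully open) to 255 (shut), set as the call begins (left out, the last holds). The fingers move at their own pace and stop on an object; the grip force is fixed at half the most. Time passes only in rows, so rows that do not move let the fingers close. It gives the time, the measured TCP pose, the force, the opening and the grip force at its end, in the units of the state.
- arm.read_state(): the state, without advancing time (a new reading comes with each control period).
- arm.camera(name): name is "side" or "top"; returns the picture (480x640x3 uint8, blue, green, red); there is no depth.
- arm.camera_model(name): a dict with "intrinsics" (3x3 intrinsics, pixels), "R" (3x3) and "t" (3): a world point X has camera coordinates R X + t. Camera axes: x right, y down, z forward; pixel columns grow to the right and rows downward; lengths in m; the calibration is good to about 2 mm. A picture is of the moment at which its call begins. camera_model takes no time and is no camera call.
- arm.job_done(): hands the job in; it is judged then, once.
The state is a dict: "t": time; "joint_positions": joint angles; "qvel": joint speeds; "effort": joint torques, N m; "tool_pos": TCP position; "tcp_rot": TCP orientation; "contact_force": force on the tool from outside, world axes, zero at the start; "torque": the same for the moment, N m; "grip_width": finger opening in m; "finger_force": force on a finger pad.
Only numpy, scipy, OpenCV 4.12 (cv2) and the standard library are available. Lean on these libraries where they do the work, as an engineer would, in place of code of your own. Each camera call takes 0.05 s, during which the arm holds its last target. There are 200 camera calls.

### The job

A customer wants coarse chocolate shavings, but the coarse disc, the one with the red hub, hangs at the back of the full hook. Move the two discs in front of it (white hub, then blue hub) over to the spare hook, each slid right down the hook with its hub outward, then take the red-hubbed disc and fit it on the chocolate shaver's spindle, hub up and lying flat on its seat. Leave the bell, the bowl and the brass nut where they are.

Things in the scene. Friction and masses are not known exactly. Their poses are not given: they have to be found in the camera images.
- full_hook: Hook holding three discs: straight steel rod, 9 mm diameter, square to a sloping oak board (94 mm square) on a fixed stand; left or right one of two. Origin: rod axis at the board's face, 78 mm above the counter. z: along the rod, away from the board, up and towards the robot, 35 deg from vertical; round end at z = 59 mm. y level, x up the board.
- spare_hook: The empty hook on its own fixed stand, the same as the full one in size, origin, axes and 35 deg lean. A disc let go on it slides down against the board, or the disc already there.
- white_disc: Fine disc, foremost on the full hook: steel plate 66 mm in diameter, 4 mm thick, round white hub 32 mm in diameter standing 14 mm above it (18 mm in all), 13 mm bore right through; about 75 g. Origin: bore centre at the plate's underside; z along the bore, out through the hub. Grasp across the hub. Discs stack 18 mm apart, with 2 mm play round the rod.
- blue_disc: The medium shaving disc, blue hub, second on the full hook; otherwise the same shape, size and axes as the white one.
- red_disc: The coarse shaving disc, red hub, at the back of the full hook against the board; otherwise the same shape, size and axes as the white one.
- spindle_seat (a point): Centre of the shaver's disc seat (dark boss, 28 mm diameter), at the foot of its upright spindle, 74 mm above the counter; z up. Spindle 10 mm in diameter, round end 30 mm above this point. Round it a steel deck 8 mm lower, its rim (120 mm diameter) 2 mm below the seat. The shaver is a fixed round cream motor base, 132 mm in diameter, with a chute in front.
- service_bell: Silver counter bell, 80 mm in diameter, 60 mm high, loose; origin at the centre of its underside. To be left alone.
- cacao_bowl: Small oval white bowl heaped with cacao, 63 x 85 x 43 mm, loose; origin under its centre. To be left alone.
- praline_box: Shut wooden box, 148 x 203 mm, 43 mm high (82 mm to the top of a thin wire stay at its back corner), heavy, does not move; origin under its centre. Plays no part.
- spindle_nut: Knurled brass nut, 26 mm in diameter, 10 mm high, lying loose near the shaver; origin at the centre of its underside. To be left alone.

How it is judged:
By the outcome, as a careful person would: the job done as asked, in the order asked, and still so for the second after the job is handed in, with the robot touching nothing.
It also fails if it takes over 72 s, if anything falls off the work surface, if the arm or the gripper's body presses on something with over 40 N, if the wrist force passes 120 N, or if a joint passes its speed limit or range.

## Working session

There is one attempt and no reset: what is moved stays moved. The work goes in short steps, Python scripts to look and compute and a tool call to move; the robot and the scene stay as the last step left them, time stands still between calls to the robot, and variables do not carry over. Pictures are saved under pics/ and viewed, at most 10 in all, crops included, and the job is handed in when it is done.

Besides the shell and the picture viewer there is one more tool, called after "Emit:" as name(argument=value, ...), one argument or row to a line, values as JSON. step_arm: Moves the arm, as the interface text tells. Its arguments: {"type":"object","properties":{"targets":{"type":"string"},"hand":{"type":"number"}},"required":["targets"]}

```bash
mkdir -p pics; ls; python3 - <<'E'
from cell import arm
import cv2, numpy as np
np.set_printoptions(precision=4,suppress=True)
s=arm.read_state();print(s)
for n in("side","top"):
    cv2.imwrite(f"pics/{n}0.png",arm.camera(n)); m=arm.camera_model(n)
    R=np.array(m["R"]);print(n,m["intrinsics"],R,m["t"],-R.T@np.array(m["t"]))
E
```

```text
pics
{'t': 0.0, 'joint_positions': array([-82.8113,  21.8411,  74.3844,   0.0002,  83.8571, -12.3357]), 'qvel': array([ 0.0245, -0.0188, -0.0396,  0.02  ,  0.0977, -0.0548]), 'effort': array([  0.0006, -43.7929, -22.4556,   0.0713,   0.0353,  -0.0001]), 'tool_pos': array([ 0.1838, -0.5181,  0.2601]), 'tcp_rot': array([-179.9193,   -0.0178,   19.5244]), 'contact_force': array([0.2536, 0.3658, 0.1503]), 'torque': array([ 0.0162,  0.021 , -0.0346]), 'finger_force': 0.0, 'grip_width': 0.08806050777620919}
side [[613.1464   0.     318.8933]
 [  0.     613.1464 243.7196]
 [  0.       0.       1.    ]] [[-0.9005  0.4347 -0.0107]
 [ 0.3524  0.7151 -0.6037]
 [-0.2548 -0.5475 -0.7971]] [ 0.4647 -0.1317  1.3566] [0.8105 0.6349 1.0068]
top [[441.0544   0.     317.7664]
 [  0.     441.0544 239.9022]
 [  0.       0.       1.    ]] [[ 0.0223 -0.9997  0.0011]
 [-0.9894 -0.0223 -0.1436]
 [ 0.1436  0.0022 -0.9896]] [-0.0026  0.5212  1.0416] [0.3662 0.0067 1.1056]
```

View pics/side0.png

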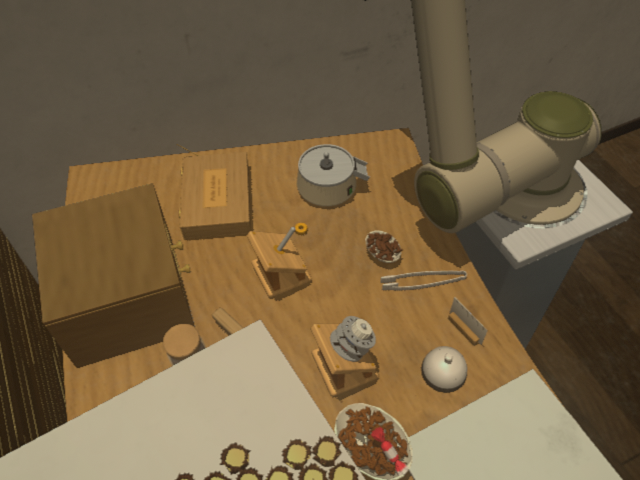

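View pics/top0.png

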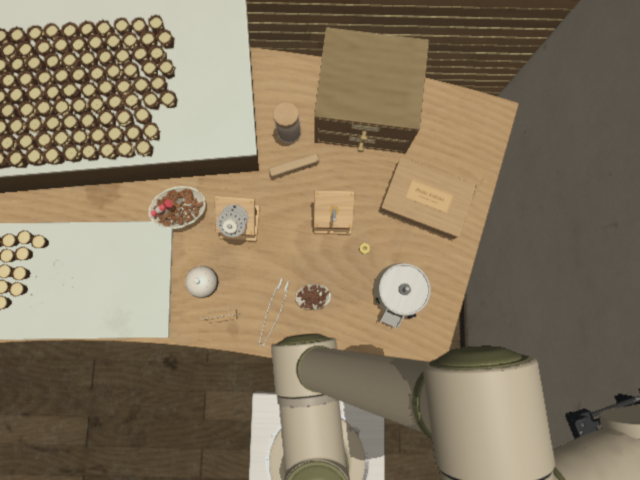

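The views show the full hook at top (235,222)/side (352,340), the spare hook at top (333,215)/side (288,240), and the shaver at top (404,289)/side (326,165). I'll view magnified crops for accurate pixel positions.

```bash
python3 - <<'E'
import cv2, numpy as np
t=cv2.imread("pics/top0.png");s=cv2.imread("pics/side0.png")
def c(im,u,v,w=33,h=37):
    w=33;h=37
    o=cv2.resize(im[v-h:v+h,u-w:u+w],None,fx=4,fy=4,interpolation=cv2.INTER_CUBIC)
    for k in range(0,2*w,10):
        cv2.line(o,(k*4,0),(k*4,5),(0,255,255),1);cv2.putText(o,str(u-w+k),(k*4,14),0,.3,(0,255,0))
    for k in range(0,2*h,10):
        cv2.line(o,(0,k*4),(5,k*4),(0,255,255),1);cv2.putText(o,str(v-h+k),(6,k*4+3),0,.3,(0,255,0))
    return o
a=np.hstack([c(t,238,218),c(t,334,212),c(t,404,293)])
b=np.hstack([c(s,347,352),c(s,282,258),c(s,330,177)])
o=np.vstack([a,b]);print(o.shape);cv2.imwrite("pics/mos.png",o)
E
```

```text
(592, 792, 3)
```

View pics/mos.png

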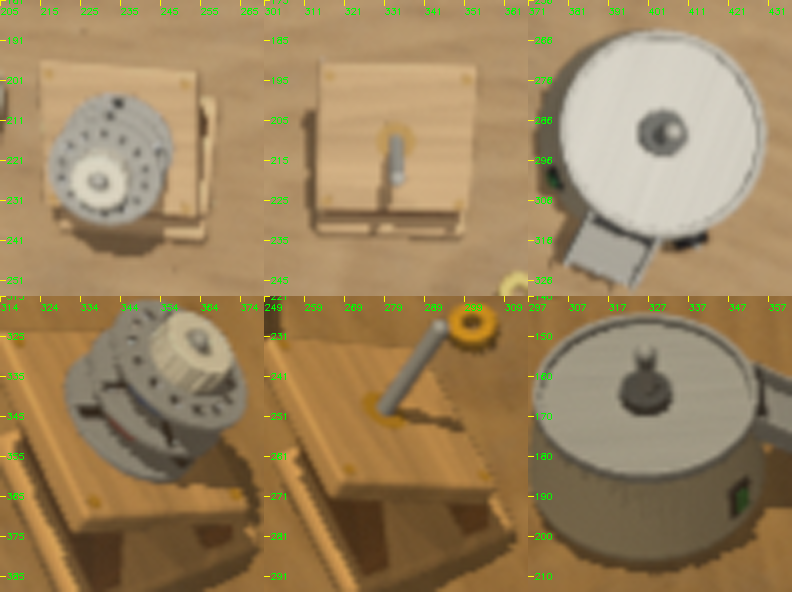

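The mosaic gives the rod bases and tips, board corners, hub and spindle to about half a pixel. For example, the spare rod runs (334,210)→(334.5,219.5) in top, and the white hub is at (229.5,226.5) in top and (364,326) in side. Next I fit the poses.

```bash
cat >h.py <<'E'
import numpy as np, json
from cell import arm
from scipy.spatial.transform import Rotation as Ro
np.set_printoptions(precision=4,suppress=True)
M={n:arm.camera_model(n) for n in("side","top")}
def proj(n,P):
    m=M[n];c=np.asarray(m["R"])@np.asarray(P)+np.asarray(m["t"]);p=np.asarray(m["intrinsics"])@c
    return p[:2]/p[2]
def hookT(x,y,psi):   # origin, R (columns x,y,z), psi rad
    return np.array([x,y,.078]),Ro.from_euler("ZY",[psi,-np.radians(35)]).as_matrix()
def to(pos,rpy,s=None):  # remaining shift in present tool axes (mm) and rotvec (rad)
    s=s or arm.read_state();R=Ro.from_euler("xyz",s["tcp_rot"],degrees=True)
    d=R.inv().apply(np.array(pos)-s["tool_pos"])*1000
    G=Ro.from_euler("xyz",rpy,degrees=True);r=(R.inv()*G).as_rotvec()
    print("pos",s["tool_pos"],s["tcp_rot"],"t",s["t"],"F",s["contact_force"],"w",s["grip_width"])
    print("shift now-axes",d.round(2),"rotvec",r.round(4),"| shift goal-axes",G.inv().apply(np.array(pos)-s["tool_pos"]).round(5)*1000)
E
cat >fit.py <<'E'
from h import *
from scipy.optimize import least_squares
h=.047
C={"TL":(h,h,0),"TR":(h,-h,0),"BL":(-h,h,0),"BR":(-h,-h,0),"base":(0,0,0),"tip":(0,0,.058)}
spare=[("top","TL",314.75,190.5),("top","TR",354,191.5),("top","BL",314.25,226.75),("top","BR",353.5,228.25),("top","base",334,210),("top","tip",334.5,219.5),
("side","TL",269,269),("side","TR",251,232.5),("side","BL",307.25,270),("side","BR",289.75,234.5),("side","base",279,249.5),("side","tip",293,228.5)]
full=[("top","TL",215.25,196.5),("top","TR",254,198.5),("top","BR",253.75,234.5),("top","tip",229.5,226.5),("side","TL",334,372.5),("side","BL",377,369),("side","tip",364,326)]
for nm,ob in(("spare",spare),("full",full)):
    def f(p,all=False):
        o,R=hookT(*p[:3]);r=[]
        for n,k,u,v in ob:
            c=np.array(C[k],float); 
            if k in("TL","TR","BL","BR"): c[0]+=p[3]
            r+=list(proj(n,o+R@c)-(u,v))
        return np.array(r)
    q=least_squares(f,[.4,.1,0,0],loss="soft_l1");print(nm,q.x,np.degrees(q.x[2]));print(f(q.x).reshape(-1,2).round(1).tolist())
S=[("top",.074,404.25,289),("top",.104,407,288.5),("top",.072,404.5,289.75),("side",.103,326.25,153.5),("side",.074,326.25,164),("side",.072,326.25,165)]
f=lambda p:np.concatenate([proj(n,[p[0],p[1],z])-(u,v) for n,z,u,v in S])
q=least_squares(f,[.3,-.2]);print("shaver",q.x,f(q.x).reshape(-1,2).round(1).tolist())
E
python3 fit.py
```

```text
spare [ 0.5892 -0.0248 -0.0131 -0.0021] -0.7526025906842689
[[-1.4, 0.5], [-0.3, 0.9], [-1.8, 0.7], [-2.4, 0.6], [-1.3, -0.6], [-1.6, -0.1], [-0.9, -2.0], [-1.7, -2.5], [0.6, -1.0], [-1.5, -0.7], [-1.2, 0.1], [-0.2, -0.6]]
full [ 0.5693  0.2102 -0.0619 -0.0006] -3.545477136409145
[[-2.2, -0.9], [-0.8, 0.4], [-0.7, 0.6], [-1.6, -0.8], [0.5, -2.0], [-1.0, -0.6], [-0.6, -0.9]]
shaver [ 0.405  -0.1931] [[-0.7, -0.0], [-0.9, 0.0], [-1.1, -0.7], [-0.2, -0.7], [-0.2, -1.3], [-0.2, -1.6]]
```

```bash
cat >>fit.py <<'E'
print("joint")
def res(p,flat=True):
    off={"top":p[10:12],"side":p[12:14]};r=[]
    for i,ob in((0,spare),(4,full)):
        o,R=hookT(*p[i:i+3])
        for n,k,u,v in ob:
            c=np.array(C[k],float); w=2 if k in("base","tip") else 1
            if w==1: c[0]+=p[i+3]*1
            r.append(w*(proj(n,o+R@c)+off[n]-(u-.4,v-.4)))
    for n,z,u,v in S: r.append(2*(proj(n,[p[8],p[9],z])+off[n]-(u-.4,v-.4)))
    r=np.array(r)
    return np.concatenate([r.ravel(),p[10:14]/1.0,[p[3]/.001,p[7]/.001]])
q=least_squares(res,[.59,-.02,0,0,.57,.21,0,0,.4,-.19,0,0,0,0],loss="soft_l1",x_scale=[.01]*10+[1]*4);print(q.x);print(res(q.x)[:50].reshape(-1,2).round(1).tolist())
E
python3 fit.py | sed -n '/joint/,$p'
```

```text
joint
[ 0.5891 -0.0248  0.0025 -0.0002  0.5693  0.2105 -0.0509  0.0002  0.406
 -0.1923  0.9382  0.0401  0.1714  0.4781]
[[-0.3, 0.5], [0.8, 0.3], [-0.3, 0.8], [-0.8, 0.1], [-0.1, -0.1], [-0.1, 0.8], [-0.6, -1.0], [-2.1, -1.3], [0.7, -0.5], [-2.0, 0.1], [-1.1, 1.9], [0.7, 0.2], [-1.2, -0.6], [0.3, 0.3], [0.8, 0.5], [-0.5, -0.6], [1.2, -0.8], [-0.5, 0.1], [-0.1, -0.2], [0.6, -0.0], [0.2, 0.1], [-0.2, -1.5], [0.2, 1.2], [0.3, -0.1], [0.3, -0.7]]
```

```bash
cat >>h.py <<'E'
SP=hookT(.589,-.025,np.radians(0));FU=hookT(.569,.2105,np.radians(-3))
def hp(H,p): return H[0]+H[1]@np.array(p)   # p metres, hook frame
RS=(180,-35,0);RF=(180,-35,-3)
E
python3 -c "
from h import *
to([.45,.19,.27],(180,0,19.5)); to([.45,.19,.27],RF)
print(hp(FU,[-.002,0,.124]))"
```

```text
pos [ 0.1838 -0.5181  0.2602] [-179.9259   -0.0161   19.5292] t 0.1 F [ 0.0669 -0.3384  0.5469] w 0.08805717909876393
shift now-axes [ 487.6  -578.44   -8.91] rotvec [-0.0013 -0.0003  0.0005] | shift goal-axes [ 487.3  -578.67   -9.8 ]
pos [ 0.1838 -0.5181  0.2602] [-179.9259   -0.0161   19.5292] t 0.1 F [ 0.0669 -0.3384  0.5469] w 0.08805717909876393
shift now-axes [ 487.6  -578.44   -8.91] rotvec [-0.1214  0.6029  0.3804] | shift goal-axes [ 193.01 -721.11  123.18]
[0.4963 0.2143 0.1784]
```

Emit:
step_arm(
  targets="24.4 -28.9 -0.4 0 0 0;24.4 -28.9 -0.4 0 0 0;24.4 -28.9 -0.4 0 0 0;24.4 -28.9 -0.4 0 0 0;24.4 -28.9 -0.4 0 0 0;24.4 -28.9 -0.4 0 0 0;24.4 -28.9 -0.4 0 0 0;24.4 -28.9 -0.4 0 0 0;24.4 -28.9 -0.4 0 0 0;24.4 -28.9 -0.4 0 0 0;24.4 -28.9 -0.4 0 0 0;24.4 -28.9 -0.4 0 0 0;24.4 -28.9 -0.4 0 0 0;24.4 -28.9 -0.4 0 0 0;24.4 -28.9 -0.4 0 0 0;24.4 -28.9 -0.4 0 0 0;24.4 -28.9 -0.4 0 0 0;24.4 -28.9 -0.4 0 0 0;24.4 -28.9 -0.4 0 0 0;24.4 -28.9 -0.4 0 0 0",
  hand=0,
)

```text
t: 1.77
tool_pos: [0.4506, 0.1917, 0.2686]
tcp_rot: [-180.0, 0.0, 19.6]
contact_force: [0.1, -0.3, -0.5]
grip_width: 0.0881
finger_force: 0.0
```

```bash
python3 -c "
from h import *
to(hp(FU,[-.002,0,.124]),RF);print(arm.read_state()['joint_positions'])"
```

```text
pos [0.4506 0.1917 0.2686] [-179.9986    0.0244   19.553 ] t 1.7667 F [ 0.1011 -0.3092 -0.4711] w 0.08814473150784931
shift now-axes [50.7  -6.04 90.11] rotvec [-0.1202  0.6033  0.3813] | shift goal-axes [-15.27 -25.01  99.33]
[ 9.1586 15.4013 82.6786 -0.003  81.9444 79.606 ]
```

Emit:
step_arm(
  targets="0 0 0 -0.0172 0.0862 0.0545;0 0 0 -0.0172 0.0862 0.0545;0 0 0 -0.0172 0.0862 0.0545;0 0 0 -0.0172 0.0862 0.0545;0 0 0 -0.0172 0.0862 0.0545;0 0 0 -0.0172 0.0862 0.0545;0 0 0 -0.0172 0.0862 0.0545;-5.1 -8.3 33.1 0 0 0;-5.1 -8.3 33.1 0 0 0;-5.1 -8.3 33.1 0 0 0;0 0 0 0 0 0",
)

```text
t: 2.68
tool_pos: [0.4962, 0.2121, 0.1729]
tcp_rot: [179.8, -34.5, -2.9]
contact_force: [0.0, 0.0, 0.1]
grip_width: 0.0881
finger_force: 0.0
```

```bash
python3 - <<'E'
from h import *
import cv2
to(hp(FU,[-.002,0,.124]),RF);print(arm.read_state()['joint_positions'])
t=arm.camera("top");s=arm.camera("side");cv2.imwrite("pics/t1.png",t);cv2.imwrite("pics/s1.png",s)
cs=lambda im,u,v:cv2.resize(im[v-50:v+50,u-50:u+50],(400,400),interpolation=cv2.INTER_CUBIC)
cv2.imwrite("pics/m1.png",np.hstack([cs(t,235,225),cs(s,350,325)]))
E
```

```text
pos [0.4962 0.2121 0.1729] [179.8132 -34.5246  -2.9394] t 2.6833 F [0.0153 0.019  0.0625] w 0.08805511748274705
shift now-axes [ 3.14 -2.16 -4.59] rotvec [0.0027 0.0083 0.0009] | shift goal-axes [ 3.17 -2.17 -4.56]
[ 14.9296  18.8423 104.2052 -24.0319  25.7629 126.7628]
```

View pics/m1.png

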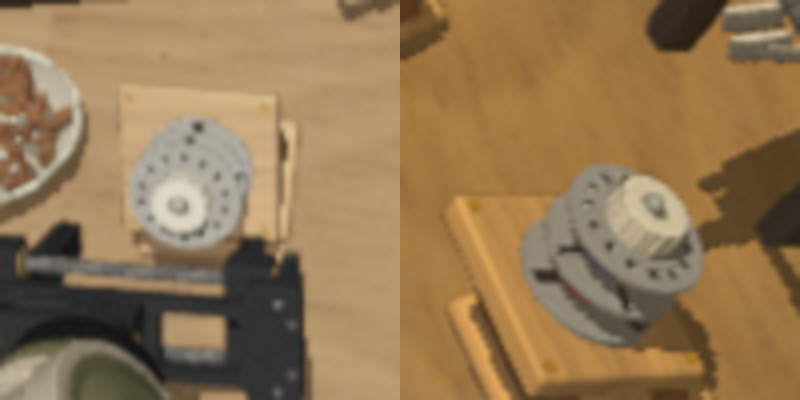

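The open gripper sits squarely before the stack with the hub between its fingers (hub at top (229,226)). I descend and close.

Emit:
step_arm(
  targets="3.2 -2.2 13 0.0027 0.0083 0.0009;0 0 14 0 0 0;0 0 14 0 0 0;0 0 12.5 0 0 0;0 0 0 0 0 0;0 0 0 0 0 0",
)

```text
t: 3.28
tool_pos: [0.5299, 0.2123, 0.1385]
tcp_rot: [-179.8, -35.6, -3.1]
contact_force: [0.0, 0.3, -0.3]
grip_width: 0.0885
finger_force: 0.0
```

```bash
python3 - <<'E'
from h import *
import cv2
to(hp(FU,[-.002,0,.066]),RF);print(arm.read_state()['joint_positions'])
t=arm.camera("top");s=arm.camera("side");cv2.imwrite("pics/t2.png",t);cv2.imwrite("pics/s2.png",s)
cs=lambda im,u,v:cv2.resize(im[v-50:v+50,u-50:u+50],(400,400),interpolation=cv2.INTER_CUBIC)
cv2.imwrite("pics/m2.png",np.hstack([cs(t,235,225),cs(s,350,325)]))
E
```

```text
pos [0.5299 0.2123 0.1385] [-179.7871  -35.6067   -3.142 ] t 3.2833 F [ 0.0173  0.257  -0.2895] w 0.08851635554531649
shift now-axes [-4.72 -0.2   5.99] rotvec [-0.0023 -0.0106 -0.002 ] | shift goal-axes [-4.66 -0.22  6.04]
[ 13.8239  24.439  103.0199 -28.526   20.384  130.9208]
```

View pics/m2.png

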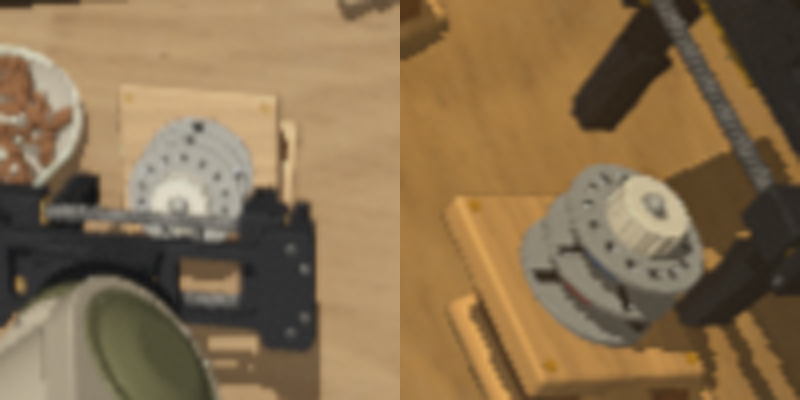

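The side view shows the fingertips at mosaic (597,120) and (690,315), with their midpoint on the hub centre (645,213). I let the arm settle and read again.

Emit:
step_arm(
  targets="0 0 0 0 0 0;0 0 0 0 0 0;0 0 0 0 0 0",
)

```text
t: 3.63
tool_pos: [0.5299, 0.2126, 0.1375]
tcp_rot: [-179.8, -35.6, -3.1]
contact_force: [0.3, 0.1, -0.7]
grip_width: 0.0884
finger_force: 0.0
```

```bash
python3 - <<'E'
from h import *
to(hp(FU,[-.002,0,.066]),RF);print(arm.read_state()['joint_positions'])
s=arm.read_state();R=Ro.from_euler("xyz",s["tcp_rot"],degrees=True).as_matrix()
for y in(-.044,.044): 
  p=s["tool_pos"]+R@[0,y,.022];q=proj("side",p)+(.17,.48);print(p,q,(q-(300,275)+.5)*4+(400,0))
E
```

```text
pos [0.5299 0.2126 0.1375] [-179.7894  -35.5576   -3.1081] t 3.6333 F [ 0.2965  0.0562 -0.7467] w 0.08838374183985033
shift now-axes [-4.1   0.11  5.2 ] rotvec [-0.0026 -0.0097 -0.0015] | shift goal-axes [-4.05  0.09  5.24]
[ 13.8495  24.5433 103.0433 -28.5924  20.3072 130.9978]
[0.5449 0.256  0.1198] [371.4481 350.947 ] [687.7926 305.7878]
[0.5404 0.1681 0.1195] [348.687  307.6133] [596.7479 132.4531]
```

Emit:
step_arm(
  targets="-1.4 0 1.7 -0.0009 -0.003 -0.0005;-1.4 0 1.7 -0.0009 -0.003 -0.0005;-1.3 0 1.7 -0.0008 -0.003 -0.0005;0 0 0 0 0 0;0 0 0 0 0 0",
)

```text
t: 4.05
tool_pos: [0.5296, 0.2126, 0.1301]
tcp_rot: [180.0, -35.0, -3.0]
contact_force: [-0.0, 0.1, 0.4]
grip_width: 0.0881
finger_force: 0.0
```

```bash
python3 - <<'E'
from h import *
to(hp(FU,[-.002,0,.066]),RF)
E
```

```text
pos [0.5296 0.2126 0.1301] [179.9726 -34.9662  -2.9973] t 4.05 F [-0.0362  0.1022  0.4413] w 0.08812357655876615
shift now-axes [ 0.45 -0.01 -0.69] rotvec [0.0005 0.0006 0.    ] | shift goal-axes [ 0.45 -0.01 -0.69]
```

Settled on target, so I close.

Emit:
step_arm(
  targets="0 0 0 0 0 0;0 0 0 0 0 0;0 0 0 0 0 0;0 0 0 0 0 0;0 0 0 0 0 0;0 0 0 0 0 0;0 0 0 0 0 0;0 0 0 0 0 0;0 0 0 0 0 0;0 0 0 0 0 0",
  hand=255,
)

```text
t: 4.88
tool_pos: [0.5296, 0.2126, 0.1303]
tcp_rot: [180.0, -35.0, -3.0]
contact_force: [0.2, 0.0, 0.7]
grip_width: 0.0316
finger_force: 30.0
```

Emit:
step_arm(
  targets="0 0 -8 0 0 0;0 0 -10 0 0 0;0 0 -12 0 0 0;0 0 -15 0 0 0;0 0 -15 0 0 0;0 0 -15 0 0 0;0 0 0 0 0 0;0 0 0 0 0 0;0 0 0 0 0 0",
)

```text
t: 5.63
tool_pos: [0.4865, 0.2148, 0.1917]
tcp_rot: [180.0, -35.0, -3.0]
contact_force: [-0.7, -0.0, -1.5]
grip_width: 0.0316
finger_force: 30.0
```

```bash
python3 - <<'E'
from h import *
import cv2
print(arm.read_state()['joint_positions'])
to(hp(SP,[-.0005,0,.030+.092]),RS)
t=arm.camera("top");s=arm.camera("side");cv2.imwrite("pics/t3.png",t);cv2.imwrite("pics/s3.png",s)
cs=lambda im,u,v:cv2.resize(im[v-50:v+50,u-50:u+50],(400,400),interpolation=cv2.INTER_CUBIC)
cv2.imwrite("pics/m3.png",np.hstack([cs(t,235,225),cs(s,360,315)]))
E
```

```text
[ 15.651   16.4776 103.9785 -23.0783  27.9355 126.0864]
pos [0.4865 0.2148 0.1917] [179.9816 -34.9821  -2.9982] t 5.6333 F [-0.6681 -0.0193 -1.4554] w 0.03156056155940787
shift now-axes [ 28.53 237.8   37.15] rotvec [ 0.0303  0.0003 -0.0429] | shift goal-axes [ 18.28 239.82  29.92]
```

View pics/m3.png

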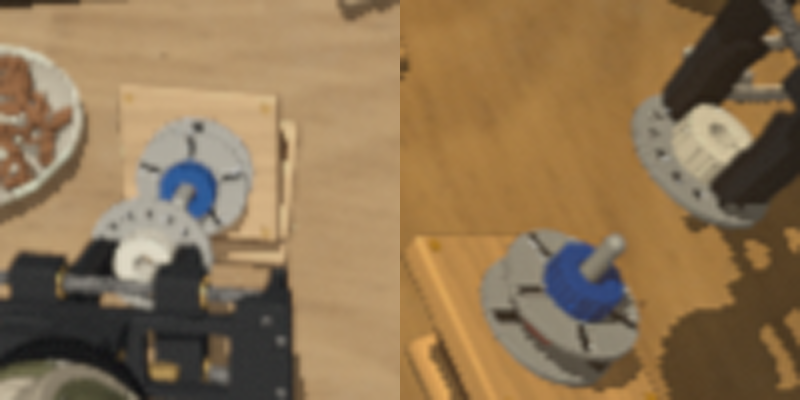

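```bash
cat >>h.py <<'E'
OFF={"top":np.array([.94,.04]),"side":np.array([.17,.48])}
def held(obs,s):  # obs [(cam,u,v)] of hub-top centre -> in tool frame mm
    from scipy.optimize import least_squares
    R=Ro.from_euler("xyz",s["tcp_rot"],degrees=True).as_matrix()
    f=lambda p:np.concatenate([proj(n,s["tool_pos"]+R@(p/1000))+OFF[n]-(u,v) for n,u,v in obs])
    q=least_squares(f,[0,0,12.]);print("held hub top in tool mm",q.x,"res",q.fun.round(1))
E
python3 - <<'E'
from h import *
held([("top",221.35,240.85),("side",389.1,297.1)],arm.read_state())
o=hp(FU,[0,0,.058]);print([proj(n,o)+OFF[n] for n in("top","side")])
o=hp(SP,[0,0,.058]);print([proj(n,o)+OFF[n] for n in("top","side")])
E
```

```text
held hub top in tool mm [2.1927 0.8132 9.444 ] res [ 0.2 -0.3  0.3  0. ]
[array([228.8164, 225.9076]), array([363.7108, 325.4535])]
[array([334.1421, 219.5434]), array([292.9907, 228.1306])]
```

Emit:
step_arm(
  targets="0 0 0 0.0152 0 -0.0214;0 0 0 0.0151 0 -0.0215;2.2 30 0 0 0 0;2.2 30 0 0 0 0;2.2 30 0 0 0 0;2.2 30 0 0 0 0;2.2 30 0 0 0 0;2.2 30 0 0 0 0;2.2 30 0 0 0 0;2.2 30 0 0 0 0;0 0 10 0 0 0;0 0 10 0 0 0;0 0 10 0 0 0;0 0 0 0 0 0;0 0 0 0 0 0;0 0 0 0 0 0",
)

```text
t: 7.07
tool_pos: [0.5181, -0.024, 0.1771]
tcp_rot: [-180.0, -35.0, 0.1]
contact_force: [0.1, -0.4, -0.3]
grip_width: 0.0317
finger_force: 30.0
```

```bash
python3 - <<'E'
from h import *
import cv2
print(arm.read_state()['joint_positions'])
to(hp(SP,[-.001,0,.030+.092]),RS)
t=arm.camera("top");s=arm.camera("side");cv2.imwrite("pics/t4.png",t);cv2.imwrite("pics/s4.png",s)
cs=lambda im,u,v:cv2.resize(im[v-50:v+50,u-50:u+50],(400,400),interpolation=cv2.INTER_CUBIC)
cv2.imwrite("pics/m4.png",np.hstack([cs(t,335,225),cs(s,300,225)]))
E
```

```text
[-21.2009  15.1538 109.5735  29.415   25.1111  45.225 ]
pos [ 0.5181 -0.024   0.1771] [-179.9838  -34.9503    0.1062] t 7.0667 F [ 0.0582 -0.3559 -0.2636] w 0.0316663873537603
shift now-axes [ 0.21  1.03 -0.19] rotvec [-0.0013  0.0009  0.0015] | shift goal-axes [ 0.21  1.03 -0.19]
```

View pics/m4.png

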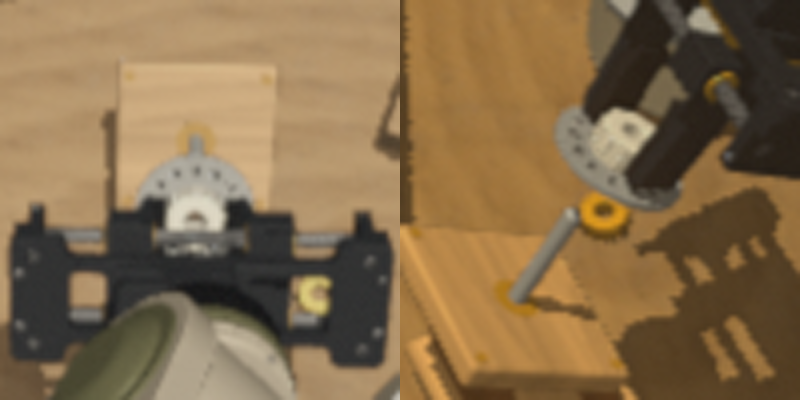

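The bore (top mosaic 196,215; side 628,130) lies on the line of the spare rod in both views, so they are coaxial. Lowering.

Emit:
step_arm(
  targets="0.1 0.4 9 -0.0013 0.0009 0.0015;0 0 9 0 0 0;0 0 9 0 0 0;0 0 9 0 0 0;0 0 8 0 0 0;0 0 0 0 0 0;0 0 0 0 0 0",
)

```text
t: 7.75
tool_pos: [0.5437, -0.0256, 0.1407]
tcp_rot: [-180.0, -35.0, -0.1]
contact_force: [0.5, 0.5, -1.0]
grip_width: 0.0315
finger_force: 30.0
```

```bash
python3 - <<'E'
from h import *
to(hp(SP,[-.001,0,.030+.004]),RS);print(arm.read_state()['joint_positions'])
E
```

```text
pos [ 0.5437 -0.0256  0.1407] [-179.9865  -34.9772   -0.117 ] t 7.75 F [ 0.5154  0.452  -0.9857] w 0.031519481003370375
shift now-axes [ 0.19 -0.6  43.32] rotvec [ 0.0009  0.0004 -0.0017] | shift goal-axes [ 0.17 -0.56 43.32]
[-20.0121  21.0774 108.7327  34.4814  20.1797  40.6749]
```

Emit:
step_arm(
  targets="0 0 6 0 0 0;0 0 6 0 0 0;0 0 6 0 0 0;0 0 6 0 0 0;0 0 6 0 0 0;0 0 6 0 0 0;0 0 6 0 0 0;0 0 0 0 0 0;0 0 0 0 0 0",
)

```text
t: 8.5
tool_pos: [0.5677, -0.0256, 0.1066]
tcp_rot: [-180.0, -35.0, -0.1]
contact_force: [-0.5, 0.9, -0.9]
grip_width: 0.0316
finger_force: 30.0
```

```bash
python3 - <<'E'
from h import *
to(hp(SP,[-.001,0,.030+.004]),RS);print(arm.read_state()['joint_positions'])
E
```

```text
pos [ 0.5677 -0.0256  0.1066] [-179.9988  -35.0064   -0.1112] t 8.5 F [-0.4922  0.8905 -0.8837] w 0.031572247657146474
shift now-axes [ 0.04 -0.59  1.6 ] rotvec [ 0.0011 -0.0001 -0.0016] | shift goal-axes [ 0.04 -0.59  1.6 ]
[-18.8936  26.5275 107.3137  40.7238  16.4479  34.8902]
```

Emit:
step_arm(
  targets="0 0 0 0 0 0;0 0 0 0 0 0;0 0 0 0 0 0;0 0 0 0 0 0;0 0 -6 0 0 0;0 0 -8 0 0 0;0 0 -10 0 0 0;0 0 -10 0 0 0;0 0 -10 0 0 0;0 0 -12 0 0 0;0 0 -12 0 0 0;0 0 -12 0 0 0;0 0 -10 0 0 0;0 0 0 0 0 0;0 0 0 0 0 0",
  hand=90,
)

```text
t: 9.75
tool_pos: [0.5159, -0.0256, 0.1813]
tcp_rot: [179.9, -35.1, -0.1]
contact_force: [-0.3, 0.4, -0.2]
grip_width: 0.0571
finger_force: 0.0
```

```bash
python3 - <<'E'
from h import *
import cv2
to(hp(FU,[-.0015,0,.018+.030+.07]),RF)
t=arm.camera("top");s=arm.camera("side");cv2.imwrite("pics/t5.png",t);cv2.imwrite("pics/s5.png",s)
cs=lambda im,u,v:cv2.resize(im[v-50:v+50,u-50:u+50],(400,400),interpolation=cv2.INTER_CUBIC)
cv2.imwrite("pics/m5.png",np.hstack([cs(t,335,225),cs(s,300,225)]))
E
```

```text
pos [ 0.5159 -0.0256  0.1813] [179.9464 -35.1162  -0.1004] t 9.75 F [-0.3115  0.3773 -0.1788] w 0.057128717572281114
shift now-axes [ -17.53 -239.7    -3.39] rotvec [-0.0281 -0.002   0.0414] | shift goal-axes [ -27.46 -238.58  -10.08]
```

View pics/m5.png

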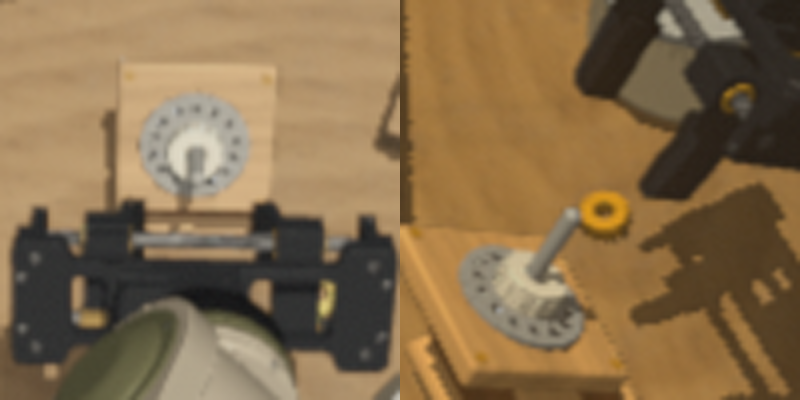

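White disc sits flat down the spare hook, hub outward (top mosaic (195,145)). Next the blue one.

Emit:
step_arm(
  targets="0 0 0 -0.014 -0.001 0.0207;0 0 0 -0.014 -0.001 0.0207;-3.5 -29.8 -1.3 0 0 0;-3.5 -29.8 -1.3 0 0 0;-3.5 -29.8 -1.3 0 0 0;-3.5 -29.8 -1.3 0 0 0;-3.5 -29.8 -1.3 0 0 0;-3.5 -29.8 -1.3 0 0 0;-3.5 -29.8 -1.3 0 0 0;-3.5 -29.8 -1.3 0 0 0;0 0 0 0 0 0;0 0 0 0 0 0;0 0 0 0 0 0",
)

```text
t: 10.93
tool_pos: [0.4996, 0.2128, 0.1726]
tcp_rot: [-180.0, -34.8, -3.0]
contact_force: [-0.8, -0.1, 0.0]
grip_width: 0.057
finger_force: 0.0
```

```bash
python3 - <<'E'
from h import *
to(hp(FU,[-.0022,0,.018+.030]),RF)
E
```

```text
pos [0.4996 0.2128 0.1726] [-179.9888  -34.8443   -2.9643] t 10.9333 F [-0.8224 -0.1321  0.032 ] w 0.0569947499793857
shift now-axes [ 0.61 -1.32 69.36] rotvec [-0.0006  0.0027  0.0005] | shift goal-axes [ 0.42 -1.35 69.36]
```

Emit:
step_arm(
  targets="0.4 -1.3 8.4 -0.0006 0.0027 0.0005;0 0 8.7 0 0 0;0 0 8.7 0 0 0;0 0 8.7 0 0 0;0 0 8.7 0 0 0;0 0 8.7 0 0 0;0 0 8.7 0 0 0;0 0 8.7 0 0 0;0 0 0 0 0 0;0 0 0 0 0 0",
)

```text
t: 11.77
tool_pos: [0.5399, 0.2122, 0.1163]
tcp_rot: [-180.0, -35.0, -3.0]
contact_force: [1.2, -1.1, 0.7]
grip_width: 0.0569
finger_force: 0.0
```

```bash
python3 - <<'E'
from h import *
to(hp(FU,[-.0022,0,.018+.030]),RF)
E
```

```text
pos [0.5399 0.2122 0.1163] [-179.9948  -35.0283   -3.0309] t 11.7667 F [ 1.2236 -1.106   0.6783] w 0.05689168195094334
shift now-axes [-0.24  0.13  0.1 ] rotvec [ 0.0002 -0.0005 -0.0004] | shift goal-axes [-0.24  0.13  0.1 ]
```

Emit:
step_arm(
  targets="0 0 0 0 0 0;0 0 0 0 0 0;0 0 0 0 0 0;0 0 0 0 0 0;0 0 0 0 0 0;0 0 0 0 0 0;0 0 0 0 0 0;0 0 -8 0 0 0;0 0 -10 0 0 0;0 0 -12 0 0 0;0 0 -12 0 0 0;0 0 -12 0 0 0;0 0 -12 0 0 0;0 0 -10 0 0 0;0 0 0 0 0 0;0 0 0 0 0 0;0 0 0 0 0 0",
  hand=255,
)

```text
t: 13.18
tool_pos: [0.4961, 0.2145, 0.1788]
tcp_rot: [-180.0, -35.1, -3.0]
contact_force: [-1.0, 0.5, -0.7]
grip_width: 0.0317
finger_force: 30.0
```

```bash
python3 - <<'E'
from h import *
import cv2
to(hp(SP,[-.001,0.0005,.030+.092]),RS)
cv2.imwrite("pics/t6.png",arm.camera("top"));cv2.imwrite("pics/s6.png",arm.camera("side"))
for n in("t","s"):
    im=cv2.imread(f"pics/{n}6.png").astype(int);m=((im[...,0]-im[...,2]>50)&(im[...,0]>90)).astype(np.uint8)
    k,l,st,c=cv2.connectedComponentsWithStats(m);print(n,[(st[i].tolist(),c[i].round(1).tolist()) for i in range(1,k) if st[i,4]>25])
E
```

```text
pos [0.4961 0.2145 0.1788] [-179.9857  -35.0563   -3.0329] t 13.1833 F [-1.0226  0.462  -0.7386] w 0.03174277238618907
shift now-axes [ 27.57 237.46  21.02] rotvec [ 0.0301 -0.001  -0.0433] | shift goal-axes [ 17.26 238.95  13.81]
t [([216, 230, 14, 11, 104], [221.8, 234.8])]
s [([373, 298, 18, 18, 206], [380.6, 306.4])]
```

Emit:
step_arm(
  targets="0 0 0 0.015 -0.0005 -0.0216;0 0 0 0.015 -0.0005 -0.0216;2.2 29.9 1.7 0 0 0;2.2 29.9 1.7 0 0 0;2.2 29.9 1.7 0 0 0;2.2 29.9 1.7 0 0 0;2.2 29.9 1.7 0 0 0;2.2 29.9 1.7 0 0 0;2.2 29.9 1.7 0 0 0;2.2 29.9 1.7 0 0 0;0 0 0 0 0 0;0 0 0 0 0 0;0 0 0 0 0 0",
)

```text
t: 14.37
tool_pos: [0.518, -0.0234, 0.1774]
tcp_rot: [-180.0, -34.9, -0.1]
contact_force: [0.6, 0.0, -0.7]
grip_width: 0.0317
finger_force: 30.0
```

```bash
python3 - <<'E'
from h import *
to(hp(SP,[-.001,0.0005,.030+.018+.004]),RS)
E
```

```text
pos [ 0.518  -0.0234  0.1774] [-179.9514  -34.9311   -0.0531] t 14.3667 F [ 0.5577  0.0291 -0.6999] w 0.03170985156097946
shift now-axes [ 0.25  1.07 70.13] rotvec [-0.0003  0.0012 -0.0008] | shift goal-axes [ 0.17  1.05 70.13]
```

Emit:
step_arm(
  targets="0.2 1 8 -0.0003 0.0012 -0.0008;0 0 8 0 0 0;0 0 8 0 0 0;0 0 8 0 0 0;0 0 8 0 0 0;0 0 7 0 0 0;0 0 7 0 0 0;0 0 7 0 0 0;0 0 7 0 0 0;0 0 0 0 0 0;0 0 0 0 0 0",
)

```text
t: 15.28
tool_pos: [0.5575, -0.0247, 0.122]
tcp_rot: [180.0, -35.0, 0.0]
contact_force: [0.2, -0.2, -0.8]
grip_width: 0.0313
finger_force: 30.0
```

```bash
python3 - <<'E'
from h import *
to(hp(SP,[-.001,0.0005,.030+.018+.004]),RS)
E
```

```text
pos [ 0.5575 -0.0247  0.122 ] [179.9751 -35.0422   0.0404] t 15.2833 F [ 0.1985 -0.2136 -0.8285] w 0.03131265880338732
shift now-axes [-0.47 -0.23  2.08] rotvec [ 0.     -0.0007  0.0006] | shift goal-axes [-0.46 -0.23  2.08]
```

Release and retreat, and use the same call to lift clear.

Emit:
step_arm(
  targets="0 0 0 0 0 0;0 0 0 0 0 0;0 0 0 0 0 0;0 0 0 0 0 0;0 0 -6 0 0 0;0 0 -8 0 0 0;0 0 -10 0 0 0;0 0 -10 0 0 0;0 0 -12 0 0 0;0 0 -12 0 0 0;0 0 -12 0 0 0;0 0 0 0 0 0;0 0 0 0 0 0;0 0 0 0 0 0",
  hand=90,
)

```text
t: 16.45
tool_pos: [0.5173, -0.0248, 0.1797]
tcp_rot: [179.9, -35.1, 0.0]
contact_force: [0.2, 0.5, 0.3]
grip_width: 0.0571
finger_force: 0.0
```

```bash
python3 - <<'E'
from h import *
import cv2
to(hp(FU,[-.0022,0,.030+.08]),RF)
cv2.imwrite("pics/t7.png",arm.camera("top"));cv2.imwrite("pics/s7.png",arm.camera("side"))
for n in("t","s"):
    im=cv2.imread(f"pics/{n}7.png").astype(int);m=((im[...,0]-im[...,2]>50)&(im[...,0]>90)).astype(np.uint8)
    k,l,st,c=cv2.connectedComponentsWithStats(m);print(n,[(st[i].tolist(),c[i].round(1).tolist()) for i in range(1,k) if st[i,4]>25])
for z in (.029,.032):print([(proj(n,hp(SP,[-.002,0,z]))+OFF[n]).round(1) for n in("top","side")])
E
```

```text
pos [ 0.5173 -0.0248  0.1797] [179.9487 -35.0942   0.036 ] t 16.45 F [0.1509 0.5275 0.2999] w 0.05711641231271882
shift now-axes [ -17.96 -238.74    2.89] rotvec [-0.0295 -0.0017  0.0434] | shift goal-axes [ -28.3  -237.72   -4.1 ]
t [([327, 209, 13, 14, 103], [332.9, 214.9])]
s [([279, 232, 17, 14, 114], [285.4, 238.9])]
[array([333.9, 215.2]), array([286.3, 239.2])]
[array([333.9, 215.7]), array([287. , 238.1])]
```

Blue is seated where predicted. Now red.

Emit:
step_arm(
  targets="0 0 0 -0.0148 -0.0008 0.0217;0 0 0 -0.0147 -0.0009 0.0217;-3.6 -29.8 -0.5 0 0 0;-3.6 -29.8 -0.5 0 0 0;-3.6 -29.8 -0.5 0 0 0;-3.6 -29.8 -0.5 0 0 0;-3.6 -29.8 -0.5 0 0 0;-3.5 -29.8 -0.5 0 0 0;-3.5 -29.8 -0.5 0 0 0;-3.5 -29.8 -0.5 0 0 0;0 0 0 0 0 0;0 0 0 0 0 0;0 0 0 0 0 0",
)

```text
t: 17.63
tool_pos: [0.5041, 0.2124, 0.1662]
tcp_rot: [180.0, -34.9, -3.0]
contact_force: [-0.7, -0.4, 0.7]
grip_width: 0.0575
finger_force: 0.0
```

```bash
python3 - <<'E'
from h import *
to(hp(FU,[-.0022,0,.030]),RF)
E
```

```text
pos [0.5041 0.2124 0.1662] [179.9859 -34.8991  -2.9606] t 17.6333 F [-0.6875 -0.4058  0.6767] w 0.057455721724739874
shift now-axes [ 0.52 -1.46 79.42] rotvec [-0.0001  0.0018  0.0006] | shift goal-axes [ 0.38 -1.47 79.43]
```

Emit:
step_arm(
  targets="0.4 -1.4 8.4 -0.0001 0.0018 0.0006;0 0 8 0 0 0;0 0 8 0 0 0;0 0 8 0 0 0;0 0 8 0 0 0;0 0 8 0 0 0;0 0 8 0 0 0;0 0 8 0 0 0;0 0 8 0 0 0;0 0 7 0 0 0;0 0 0 0 0 0;0 0 0 0 0 0",
)

```text
t: 18.63
tool_pos: [0.5502, 0.2117, 0.1016]
tcp_rot: [-180.0, -35.0, -3.0]
contact_force: [0.6, -0.5, 0.0]
grip_width: 0.057
finger_force: 0.0
```

```bash
python3 - <<'E'
from h import *
to(hp(FU,[-.0022,0,.030]),RF)
E
```

```text
pos [0.5502 0.2117 0.1016] [-179.9821  -35.0368   -3.0311] t 18.6333 F [ 0.5954 -0.5161  0.0475] w 0.057013820296390995
shift now-axes [-0.3   0.18  0.11] rotvec [-0.     -0.0006 -0.0004] | shift goal-axes [-0.3   0.18  0.11]
```

Emit:
step_arm(
  targets="0 0 0 0 0 0;0 0 0 0 0 0;0 0 0 0 0 0;0 0 0 0 0 0;0 0 0 0 0 0;0 0 0 0 0 0;0 0 0 0 0 0;0 0 -7 0 0 0;0 0 -8 0 0 0;0 0 -10 0 0 0;0 0 -10 0 0 0;0 0 -12 0 0 0;0 0 -12 0 0 0;0 0 -12 0 0 0;0 0 -15 0 0 0;0 0 -15 0 0 0;0 0 0 0 0 0;0 0 0 0 0 0;0 0 0 0 0 0",
  hand=255,
)

```text
t: 20.22
tool_pos: [0.4921, 0.2147, 0.1843]
tcp_rot: [-180.0, -35.0, -3.0]
contact_force: [-0.3, 0.8, -1.0]
grip_width: 0.0313
finger_force: 30.0
```

```bash
python3 - <<'E'
from h import *
import cv2
cv2.imwrite("pics/t8.png",arm.camera("top"));cv2.imwrite("pics/s8.png",arm.camera("side"))
for n in("t","s"):
    im=cv2.imread(f"pics/{n}8.png").astype(int);m=((im[...,2]-im[...,0]>80)&(im[...,2]-im[...,1]>80)).astype(np.uint8)
    k,l,st,c=cv2.connectedComponentsWithStats(m);print(n,[(st[i].tolist(),c[i].round(1).tolist()) for i in range(1,k) if st[i,4]>25])
s=arm.read_state();R=Ro.from_euler("xyz",s["tcp_rot"],degrees=True).as_matrix()
print([proj(n,s["tool_pos"]+R@[0,0,.015])+OFF[n] for n in("top","side")])
to([.405,-.1925,.074+.055+.030],(180,0,-18.6))
E
```

```text
t [([159, 199, 13, 11, 78], [165.6, 204.3]), ([215, 231, 14, 12, 102], [221.0, 236.2])]
s [([375, 296, 19, 18, 225], [383.2, 303.6]), ([371, 427, 21, 24, 207], [381.2, 438.3]), ([391, 455, 15, 16, 109], [398.3, 463.6])]
[array([222.777 , 238.1993]), array([385.0279, 303.463 ])]
pos [0.4922 0.2146 0.1839] [-179.9982  -34.9977   -3.0341] t 20.3167 F [-0.0182 -0.2159 -1.1321] w 0.03139553090977074
shift now-axes [-67.98 411.12 -17.24] rotvec [-0.083  -0.607   0.2632] | shift goal-axes [ 47.16 413.64  24.88]
```

Emit:
step_arm(
  targets="0 0 0 0 -0.1018 0;0 0 0 0 -0.1018 0;0 0 0 0 -0.1018 0;0 0 0 0 -0.1018 0;0 0 0 0 -0.1018 0;0 0 0 0 -0.1018 0;-5.5 34.2 0 0 0 0;-5.5 34.2 0 0 0 0;-5.5 34.2 0 0 0 0;-5.5 34.2 0 0 0 0;-5.5 34.2 0 0 0 0;-5.5 34.2 0 0 0 0;-5.5 34.2 0 0 0 0;-5.5 34.2 0 0 0 0;-5.5 34.2 0 0 0 0;-5.5 34.2 0 0 0 0;-5.5 34.2 0 0 0 0;-5.5 34.2 0 0 0 0;0 0 0 0 0 0;0 0 0 0 0 0",
)

```text
t: 21.98
tool_pos: [0.4043, -0.1931, 0.1837]
tcp_rot: [-179.9, -0.0, -3.2]
contact_force: [0.3, 0.2, -0.6]
grip_width: 0.0315
finger_force: 30.0
```

```bash
python3 - <<'E'
from h import *
to([.406,-.1925,.074+.040+.030],(180,0,-3));print(arm.read_state()['joint_positions'])
E
```

```text
pos [ 0.4043 -0.1931  0.1837] [-179.9324   -0.0153   -3.2222] t 21.9833 F [ 0.3417  0.183  -0.6131] w 0.03147968966611473
shift now-axes [ 1.63 -0.62 39.65] rotvec [-0.0012 -0.0003 -0.0039] | shift goal-axes [ 1.65 -0.66 39.65]
[-40.7624  16.3594  97.0161   0.0686  66.6537  52.4327]
```

Emit:
step_arm(
  targets="0.8 -0.3 9 0 0 0;0.8 -0.3 9 0 0 0;0 0 9 0 0 0;0 0 9 0 0 0;0 0 0 0 0 0;0 0 0 0 0 0;0 0 0 0 0 0",
)

```text
t: 22.57
tool_pos: [0.4067, -0.1906, 0.1486]
tcp_rot: [-180.0, -0.1, -3.0]
contact_force: [0.6, 0.7, -0.8]
grip_width: 0.0316
finger_force: 30.0
```

```bash
python3 - <<'E'
from h import *
import cv2
s0=arm.read_state();print(s0['tool_pos'],s0['tcp_rot'])
t=arm.camera("top");s=arm.camera("side");cv2.imwrite("pics/t9.png",t);cv2.imwrite("pics/s9.png",s)
cs=lambda im,u,v:cv2.resize(im[v-50:v+50,u-50:u+50],(400,400),interpolation=cv2.INTER_CUBIC)
cv2.imwrite("pics/m9.png",np.hstack([cs(t,400,280),cs(s,335,160)]))
for z in(.12,.138): print(z,[proj(n,[.406,-.1925,z])+OFF[n] for n in("top","side")])
E
```

```text
[ 0.4067 -0.1906  0.1486] [-179.9786   -0.0822   -2.9683]
0.12 [array([408.2071, 287.8617]), array([325.9054, 147.688 ])]
0.138 [array([409.8717, 287.5643]), array([325.8891, 141.2422])]
```

View pics/m9.png

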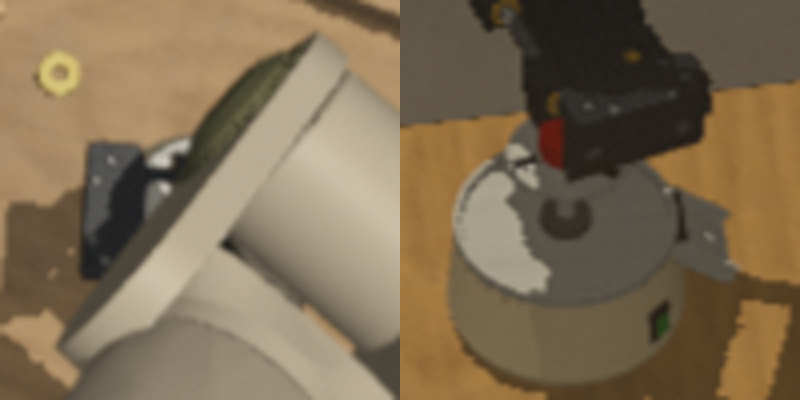

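The disc is just above the spindle (spindle at side mosaic (565,205)), but the finger hides the hub from the side camera. I turn the tool about the vertical so the hub shows.

Emit:
step_arm(
  targets="0 0 0 0 0 -0.106;0 0 0 0 0 -0.106;0 0 0 0 0 -0.106;0 0 0 0 0 -0.106;0 0 0 0 0 -0.106;0 0 0 0 0 -0.106;0 0 0 0 0 -0.106;0 0 0 0 0 -0.106;0 0 0 0 0 -0.106;0 0 0 0 0 -0.106;0 0 0 0 0 -0.106;0 0 0 0 0 0;0 0 0 0 0 0;0 0 0 0 0 0",
)

```text
t: 23.83
tool_pos: [0.4065, -0.1911, 0.1486]
tcp_rot: [179.9, -0.0, 63.6]
contact_force: [0.4, 0.5, -0.4]
grip_width: 0.0316
finger_force: 30.0
```

```bash
python3 - <<'E'
from h import *
import cv2
s0=arm.read_state();print(s0['tool_pos'],s0['tcp_rot'],s0['joint_positions'])
t=arm.camera("top");s=arm.camera("side");cv2.imwrite("pics/t10.png",t);cv2.imwrite("pics/s10.png",s)
for n,i in(("top",t),("side",s)):
    im=i.astype(int);m=((im[...,2]-im[...,0]>50)&(im[...,2]-im[...,1]>50)).astype(np.uint8)
    k,l,st,c=cv2.connectedComponentsWithStats(m);print(n,[(st[i].tolist(),c[i].round(1).tolist()) for i in range(1,k) if st[i,4]>15 and st[i,1]<330])
o=cv2.resize(s[110:210,285:385],(600,600),interpolation=cv2.INTER_CUBIC)
cv2.imwrite("pics/m10.png",o)
p=s0['tool_pos']
for dz,r in((-.012,.016),(-.030,.033)): 
    a=np.linspace(0,2*np.pi,72);q=np.array([proj("side",p+[r*np.cos(b),r*np.sin(b),dz]) for b in a])+OFF["side"];print(dz,q.min(0),q.max(0),q.mean(0))
E
```

```text
[ 0.4065 -0.1911  0.1486] [179.9162  -0.046   63.614 ] [-40.3837  19.2146  99.8934   0.0743  60.8219 -14.0339]
top [([159, 198, 14, 13, 112], [165.8, 204.2]), ([151, 210, 6, 7, 31], [153.4, 213.1])]
side [([319, 137, 15, 15, 175], [326.3, 144.2]), ([204, 169, 22, 38, 671], [214.7, 187.8]), ([295, 223, 12, 9, 72], [300.7, 226.9]), ([249, 232, 20, 35, 131], [258.5, 247.6]), ([252, 259, 20, 36, 105], [261.2, 276.1]), ([313, 325, 23, 45, 177], [323.9, 343.8]), ([332, 324, 14, 25, 48], [338.4, 336.5]), ([342, 325, 14, 13, 89], [348.1, 329.6])]
-0.012 [318.1344 136.8201] [333.8448 147.7637] [325.8916 142.3067]
-0.03 [309.9887 137.5969] [342.029  160.1188] [325.806  148.8424]
```

View pics/m10.png

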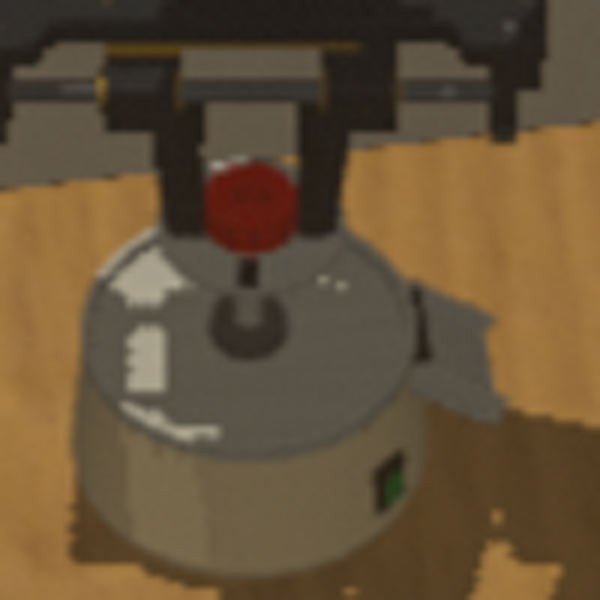

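The hub centre (mosaic (252,208)) is above the boss (248,325) to within about 1 mm. I shift 1.5 mm and lower gently, watching the force.

Emit:
step_arm(
  targets="-1.5 0.2 3 0 0 0;0 0 5 0 0 0;0 0 5 0 0 0;0 0 5 0 0 0;0 0 4 0 0 0;0 0 3 0 0 0;0 0 3 0 0 0;0 0 0 0 0 0;0 0 0 0 0 0",
)

```text
t: 24.68
tool_pos: [0.4059, -0.1925, 0.1203]
tcp_rot: [180.0, -0.1, 63.8]
contact_force: [-0.1, 0.4, -1.0]
grip_width: 0.0315
finger_force: 30.0
```

```bash
python3 - <<'E'
from h import *
s=arm.read_state();to([.406,-.1925,.074+.003+.030],(180,0,63.6),s);print(s["torque"])
E
```

```text
pos [ 0.4059 -0.1925  0.1203] [179.9538  -0.0537  63.7874] t 24.6833 F [-0.0801  0.3886 -1.0359] w 0.03154313283740034
shift now-axes [ 0.07  0.04 13.27] rotvec [ 0.0008 -0.0009  0.0033] | shift goal-axes [ 0.08  0.05 13.27]
[-0.0199 -0.1011 -0.0328]
```

Threaded without contact force. I lower to about 1 mm above the seat.

Emit:
step_arm(
  targets="0 0 3 0 0 0;0 0 3 0 0 0;0 0 3 0 0 0;0 0 2.5 0 0 0;0 0 1.5 0 0 0;0 0 1 0 0 0;0 0 0.7 0 0 0;0 0 0 0 0 0;0 0 0 0 0 0",
)

```text
t: 25.43
tool_pos: [0.406, -0.1926, 0.1057]
tcp_rot: [179.9, -0.1, 63.8]
contact_force: [0.2, 0.7, -0.5]
grip_width: 0.0319
finger_force: 30.0
```

```bash
python3 - <<'E'
from h import *
s=arm.read_state();to([.406,-.1925,.074+.030],(180,0,63.6),s);print(s["torque"])
E
```

```text
pos [ 0.406  -0.1926  0.1057] [179.9383  -0.0503  63.7894] t 25.4333 F [ 0.2235  0.7258 -0.5295] w 0.03188568094462588
shift now-axes [ 0.06 -0.    1.68] rotvec [ 0.0011 -0.0009  0.0033] | shift goal-axes [ 0.06 -0.    1.68]
[-0.0264 -0.0963  0.0388]
```

Emit:
step_arm(
  targets="0 0 0.5 0 0 0;0 0 0.5 0 0 0;0 0 0.4 0 0 0;0 0 0 0 0 0;0 0 0 0 0 0",
)

```text
t: 25.85
tool_pos: [0.406, -0.1926, 0.1043]
tcp_rot: [179.9, -0.1, 63.8]
contact_force: [0.4, 0.1, -0.5]
grip_width: 0.0311
finger_force: 30.0
```

Almost on the seat. I release, wait and retreat straight up.

Emit:
step_arm(
  targets="0 0 0 0 0 0;0 0 0 0 0 0;0 0 0 0 0 0;0 0 0 0 0 0;0 0 0 0 0 0;0 0 -5 0 0 0;0 0 -8 0 0 0;0 0 -12 0 0 0;0 0 -20 0 0 0;0 0 -25 0 0 0;0 0 -30 0 0 0;0 0 -30 0 0 0;0 0 0 0 0 0;0 0 0 0 0 0",
  hand=90,
)

```text
t: 27.02
tool_pos: [0.406, -0.1927, 0.2359]
tcp_rot: [179.7, 0.0, 63.8]
contact_force: [-1.4, 0.6, -0.1]
grip_width: 0.0569
finger_force: 0.0
```

```bash
python3 - <<'E'
from h import *
import cv2
s0=arm.read_state();print(s0["tool_pos"],s0["grip_width"])
t=arm.camera("top");s=arm.camera("side");cv2.imwrite("pics/t11.png",t);cv2.imwrite("pics/s11.png",s)
ref={"top":cv2.imread("pics/top0.png"),"side":cv2.imread("pics/side0.png")}
def hub(n,i,lo,box):
    im=i.astype(int);m=(im[...,2]-im[...,[0,1]].max(2)>50) if lo=="r" else (im[...,0]-im[...,2]>50)
    x0,y0,x1,y1=box;v,u=np.nonzero(m[y0:y1,x0:x1]);print(n,lo,len(u),(u.min()+x0,u.max()+x0,v.min()+y0,v.max()+y0) if len(u) else "")
hub("side",s,"r",(300,130,360,190));hub("side",s,"b",(265,220,305,260));hub("top",t,"r",(380,265,430,310))
a=np.linspace(0,2*np.pi,72)
q=np.array([proj("side",[.406+.016*np.cos(b),-.1925+.016*np.sin(b),.074+.018]) for b in a])+OFF["side"];print("hub top expected",q.min(0),q.max(0))
q=np.array([proj("side",[.406+.016*np.cos(b),-.1925+.016*np.sin(b),.074+.004]) for b in a])+OFF["side"];print("hub foot expected",q.min(0),q.max(0))
# moved things: nut, bell, bowl
for n,i,B in(("side",s,{"nut":(288,218,312,240),"bell":(418,342,472,394),"bowl":(362,228,406,268)}),):
    for k,(x0,y0,x1,y1) in B.items(): print(k,cv2.absdiff(i[y0:y1,x0:x1],ref[n][y0:y1,x0:x1]).mean())
# plate ellipse of the red disc for flatness
cv2.imwrite("pics/m11.png",np.hstack([cv2.resize(s[130:210,285:365],(400,400),interpolation=cv2.INTER_CUBIC),cv2.resize(s[215:295,245:325],(400,400),interpolation=cv2.INTER_CUBIC)]))
E
```

```text
[ 0.406  -0.1927  0.2359] 0.05691843518617841
side r 118 (np.int64(320), np.int64(333), np.int64(154), np.int64(166))
side b 104 (np.int64(279), np.int64(295), np.int64(232), np.int64(244))
top r 0 
hub top expected [318.2976 152.0366] [333.563  162.8984]
hub foot expected [318.3753 156.7922] [333.5093 167.6312]
nut 5.784090909090909
bell 4.503205128205129
bowl 2.628787878787879
```

```bash
python3 - <<'E'
import cv2, numpy as np
s=cv2.imread("pics/s11.png");r=cv2.imread("pics/side0.png");t=cv2.imread("pics/t11.png");rt=cv2.imread("pics/top0.png")
for n,(x0,y0,x1,y1),a,b in(("nut",(288,218,312,240),s,r),("bell",(418,342,472,394),s,r),("bowl",(362,228,406,268),s,r),("nutT",(356,240,374,257),t,rt),("bellT",(182,262,222,300),t,rt)):
    m=cv2.matchTemplate(a[y0-6:y1+6,x0-6:x1+6],b[y0:y1,x0:x1],cv2.TM_CCOEFF_NORMED);_,v,_,l=cv2.minMaxLoc(m);print(n,round(v,3),l[0]-6,l[1]-6)
i=s.astype(int);m=i[...,2]-i[...,:2].max(2)
for v in range(148,170):print(v,m[v,316:338])
# plate vs deck brightness down the two sides
g=cv2.cvtColor(s,cv2.COLOR_BGR2GRAY)
for v in range(146,184,2):print(v,g[v,300:352:2])
E
```

```text
nut 0.837 0 0
bell 1.0 0 0
bowl 0.999 0 0
nutT 0.999 0 0
bellT 1.0 0 0
148 [6 7 7 7 7 7 8 7 6 8 7 8 8 7 7 7 7 7 6 6 6 6]
149 [8 7 8 7 8 7 7 8 7 6 6 7 7 7 8 8 7 7 7 6 8 6]
150 [7 8 8 8 7 7 7 6 6 7 7 7 7 7 6 7 7 8 8 7 6 6]
151 [7 8 7 8 6 6 8 8 7 7 7 8 8 8 7 7 6 7 8 6 5 5]
152 [ 8  8  8  7  8  8 16 26 20 11  7 14 27 30 21 10  8  8  7  7  5  5]
153 [ 8  7  7  7 14 24 37 40 17  7  5  9 27 50 44 32 14  6  6  5  5  6]
154 [ 7  8  6  6 18 41 56 44 11  6  5  3 20 54 64 55 33 15  6  5  6  6]
155 [ 7  6  6 15 35 60 70 49 13  4  5  5 21 53 66 65 53 34 18  7  6  7]
156 [  5   8  11  36  58  72 111  87  26   5   4   5  21  50  65  65  66  52
  23   7   7   8]
157 [  8   8  16  48  63  72 119  99  32   2   3   6  20  47  63  66  67  64
  31   7   7   8]
158 [ 6  7 15 50 64 66 84 84 44 16  9  7 22 50 64 66 67 66 37  9  8  7]
159 [  6   7  16  45  62  64  75 116 125 101  60  38  48  61  67  66  66  61
  29   8   6   6]
160 [  6   6  17  39  56  68 112 147 155 116  69  58  64  66  66  66  63  54
  20   6   5   5]
161 [  6   6  13  35  54  60  90 135 149 112  68  65  67  65  65  62  58  51
  19   6   4
[... 1809 characters left out ...]
82  78  82  82  83  82  83]
170 [ 82  83  84  84  84  84  84  80  81  83  84 121  90  33  75  84  83  83
  81  76  82  83  82  82  81  81]
172 [76 83 84 83 83 83 82 83 81 79 79 84 71 52 64 83 78 79 79 83 82 83 81 83
 82 82]
174 [75 81 83 83 82 82 82 83 83 83 81 82 77 80 78 81 80 82 81 82 81 82 82 80
 81 78]
176 [80 74 80 82 82 82 81 82 82 82 82 82 83 83 82 83 82 82 82 82 83 83 82 82
 80 71]
178 [82 83 75 81 81 84 82 83 83 83 83 82 86 88 83 83 85 83 83 83 84 83 83 79
 76 84]
180 [ 82  85  85  76  80 137 111  89  83  82  81  85 153 125  83  82  82  82
  83  83  81  83  76  76  86  84]
182 [ 82  85  87  87  83  81  97 140 143 141 141 143 152  96  81  81  83  82
  84  82  77  78  84  86  87  84]
```

The red hub spans cols 318.8–334 and rows 152.3–167.3. That matches the prediction for lying flat on the seat (318.3–333.6, 152.0–167.6), and the bell, bowl and nut have not moved.

```bash
python3 -c "
from cell import arm
print(arm.job_done())"
```

```text
the job is handed in; nothing more can be done
None
```

The job is handed in: the white disc, then the blue, are down the spare hook hub outward, and the red-hubbed disc lies flat on the shaver's seat, hub up. The bell, bowl and nut did not move, and it took about 27 s of the 72 s allowed.

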